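# Hold a bow handle on the end of a tool chest while it is bolted on

### The arm

A 6-joint arm with a two-finger parallel gripper is mounted at the origin on the work surface. World frame = base frame: x ahead of the robot, y to its left, z up, the work surface at z = 0. Lengths are in m, angles in degrees, forces in N, time in s.
With the tool pointing down it reaches from about 0.35 to 0.85 m from the base axis. Payload 8.1 kg.
Tool frame: the origin (TCP) lies on the centre line of the jaws, within the pads' length; the fingertips stand 14 mm ahead of it and the grasp point (between the pads) lies 5 mm behind it (tips_ahead is the distance from the TCP to the fingertips, in m); z points along the fingers, y is the direction in which the jaws open and shut (so a half turn about z gives the same grasp; the last joint's range is limited). The gripper opens to 93 mm and grips with 3 to 60 N. Pads are 15 mm wide; open, the fingers measure 128 mm over their backs; the gripper's body (75 mm by 188 mm) begins 65 mm behind the grasp point.
Start: joints at [61.226, 7.471, 85.268, -0, 87.261, -4.893], TCP at [0.243, 0.549, 0.233] pointing down, gripper open.
Joint ranges: [-169.43, 169.43], [-51.17, 129.36], [1.28, 143.12], [-76.62, 256.62], [0, 156.53], [-152.29, 152.29]. Speed limits (degrees/s): [136.94, 136.94, 159.86, 180, 180, 180].

### API

Orientations are given as a 3x3 rotation matrix whose columns are the frame's x, y, z axes.
In Python, from plant import get_obs, camera, hand_in, find_in, tips_ahead gives the robot as it stands.
- The arm moves only by the tool carry_out, never from a script. Its argument "increments" is a list of rows, each a list of 7 numbers: the shift along the tool's x, y, z in mm, then the turn, a rotation vector about the tool's x, y, z in degrees, then the closure, from -1 (fully open) to 1 (shut), so that 0 is half open. A call has 1 to 5 rows; each row shifts and turns the commanded pose from where the row before left it, along the tool's axes as they then stand; what a row does not reach is not made up. A row lasts 1/12 s, in which the tool goes at most 41.7 mm and 7.16 degrees, less where a joint would pass 70% of its speed; a pose out of reach is approached as far as the arm can. A call is refused whole if a number of a shift passes 41.7 or a number of a turn 7.16, either way. A call with a gripper value outside its range is refused whole. The fingers move at their own pace and stop on an object; the grip force is fixed at half the most. Time passes only in rows, so rows that do not move let the fingers close. It gives the time, the measured TCP pose, the force and the opening at its end, in the units of the state.
- get_obs(): the state, without advancing time (a new reading comes with each control period).
- camera(name): name is "scene" or "top"; returns a dict with "frame" (480x640x3 uint8, red, green, blue), "fov_y" (degrees; the focal length in pixels is half the picture's height over the tangent of half this angle, whatever the lens; pixels are square), "cx", "cy" (the principal point, pixels), "origin" and "orientation" of the camera in the world. Camera axes: x right, y up, looking along -z (the intrinsics and any distortion apply to the point x, -y, -z); pixel columns grow to the right and rows downward; lengths in m; the calibration is good to about 2 mm. A picture is of the moment at which its call begins. There is no depth.
- hand_in(): hands the job in, once; it reports no verdict.
Trained networks look in a picture, given as the dict that the camera call returned (one of the last four; its "shot" number tells which), for a name from the list of things; names that differ only in an ending like _2 or _b are one class to them, and where a whole thing is asked for, a point or a joint stands for the part that bears it (a point fixed in the world has none). Each returns a list of dicts, best first, with "score" (0 to 1); they miss things now and then, are a little off and sometimes report something else, mostly with a low value. They report only what shows in the picture. A call takes as long as a camera call. They do not tell look-alikes from the thing itself.
- find_in(thing, picture): "point" ([column, row] in pixels, amid what is visible of it).
The state is a dict: "time_s": time; "joint_positions": joint angles; "joint_velocities": joint speeds; "joint_efforts": joint torques, N m; "tool_pos": TCP position; "eef_rot": TCP orientation; "wrist_force": force on the tool from outside, world axes, zero at the start; "moment": the same for the moment, N m; "finger_gap": finger opening in m.
Only numpy, scipy, OpenCV 4.12 (cv2) and the standard library are available. Lean on these libraries where they do the work, as an engineer would, in place of code of your own. Each camera call takes 0.05 s, during which the arm holds its last target. There are 200 camera calls.

### The job

I am bolting the second carrying handle to the end of this plywood tool chest from the inside: take the longer of the two bow handles, bring its feet flat against the drilled end of the chest with the tapped bores over the two holes, and keep it there with a steady push of about 12 newtons. Don't ram it against the chest or push hard enough to shove the chest along, and leave the short handle and the other things on the bench where they are. You are my third hand, so finish while still gripping the handle and pushing: do not let go.

Things in the scene. Friction and masses are not known exactly. Their poses are not given: they have to be found in the camera images.
- chest_holes (a point): Point on the outer face of the chest's drilled end, half-way between the two handle holes: centred across the 300 mm width, 165 mm above the bench, 35 mm below the chest's top edge. Its x runs level along the line of the holes (away from the robot), its y points straight into the chest (so the outside is towards -y), its z up.
- hole_near (a point): Centre, on the outer face, of the hole nearer to the robot: 16 mm clearance hole for an M6 screw, 90 mm along -x from chest_holes. Axes as chest_holes.
- hole_far (a point): Centre of the other, farther hole, 90 mm along +x from chest_holes.
- long_grip (a point): Middle of the long handle's grip bar, 14 mm above the bench as it lies (half-way up). x along the bar, z up. The legs reach towards +y; the mounting faces of the feet lie 62 mm from this point along +y. Bar 24 mm thick (y), 28 mm high (z). Fitted, its axes are parallel to those of chest_holes and this point lies 62 mm from chest_holes along -y.
- long_bore_near (a point): Centre of the tapped M6 bore in the mounting face of the long handle's foot at -x: 90 mm along -x and 62 mm along +y from long_grip.
- long_bore_far (a point): The same in the foot at +x: 90 mm along +x and 62 mm along +y from long_grip.
- handle_long: The longer bow handle, dark steel, about 0.34 kg, flat on the bench like a big staple: 212 mm long, 74 mm deep, 28 mm high everywhere; feet 32 mm by 28 mm, 148 mm clear between them, 50 mm clear between bar and mounting plane. Origin 14 mm below long_grip, same axes.
- chest: Open-topped plywood tool chest standing on the bench: 300 mm wide (x), 360 mm long (along +y), 200 mm high; heavy, it stays put (over 45 N would shove it). Its drilled end is a flat upright face that looks roughly to the robot's right; the opposite end already carries the same handle. Origin on the bench, 165 mm below chest_holes; axes the same.
- handle_short: The shorter bow handle, the same section and depth but only 160 mm long (bores 128 mm apart), not wanted; origin under the middle of its bar, axes like the long one's. The two may lie in either of two places, to the right of the chest as the robot sees it.
- screwdriver: Screwdriver lying on the bench, 150 mm long, about 30 mm thick; leave alone.
- tape_measure: Tape measure, 68 x 62 x 36 mm; leave alone.
- tape_roll: Roll of masking tape lying flat, 104 mm across, 36 mm high; leave alone.
- spray_can: Spray can standing upright, 65 mm across, 190 mm high; leave alone.
- bolt_tray: Small open cardboard tray of bolts, 75 x 55 x 32 mm; leave alone.
- wrench: Wrench lying on the bench, 140 mm long; leave alone.
- square: Steel square lying on the bench, blade 250 mm long, stock 85 mm, 18 mm high; leave alone.
There are look-alikes about, which are no part of the job. Leave any pink look-alike of the handle_long alone.

How it is judged:
By the outcome, as a careful person would: the job done as asked, in the order asked, and still so for the second after the job is handed in, while the arm keeps its last pose, push and grip.
It also fails if it takes over 51 s, if anything falls off the work surface, if the arm or the gripper's body presses on something with over 40 N, if the wrist force passes 120 N, or if a joint passes its speed limit or range.

## Working session

There is one attempt and no reset: what is moved stays moved. The work goes in short steps, Python scripts to look and compute and a tool call to move; the robot and the scene stay as the last step left them, time stands still between calls to the robot, and variables do not carry over. Pictures are saved under pics/ and viewed, about 8 in all and at most 12, crops included, and the job is handed in when it is done.

Besides the shell and the picture viewer there is one more tool, called after "Emit:" as name(argument=value, ...), one argument or row to a line, values as JSON. carry_out: Moves the arm, as the interface text tells. Its arguments: {"type":"object","properties":{"increments":{"type":"array","items":{"type":"array","items":{"type":"number"}}}},"required":["increments"]}

```bash
mkdir -p pics; ls
python3 - <<'E'
from plant import *
import cv2
o=get_obs();print({k:o[k] for k in('time_s','tool_pos','eef_rot','wrist_force','finger_gap')})
for n in("scene","top"):
    p=camera(n);cv2.imwrite(f"pics/{n}0.png",p["frame"][:,:,::-1])
    print(n,{k:v for k,v in p.items() if k!="frame"})
    for t in("handle_long","handle_short","chest","long_grip","long_bore_near","long_bore_far","hole_near","hole_far","chest_holes"):
        print(t,[(list(map(round,d["point"])),round(d["score"],2)) for d in find_in(t,p)][:4])
E
```

```text
pics
{'time_s': 0.0, 'tool_pos': array([0.24261664, 0.54817452, 0.23159072]), 'eef_rot': array([[-9.14385367e-01,  4.04843967e-01, -8.73706501e-04],
       [ 4.04844878e-01,  9.14384016e-01, -1.57973974e-03],
       [ 1.59355158e-04, -1.79820650e-03, -9.99998371e-01]]), 'wrist_force': array([-0.47934961, -0.15845867, -0.05063685]), 'finger_gap': 0.09279184307709623}
scene {'fov_y': 46.51701292215035, 'cx': 318.0372213483978, 'cy': 240.1382728061513, 'origin': array([ 0.77733956, -0.65521498,  1.08795194]), 'orientation': array([[ 0.87867941, -0.40780245,  0.24823306],
       [ 0.47740277,  0.74726567, -0.462256  ],
       [ 0.00301309,  0.52468198,  0.85129298]]), 'shot': 1}
handle_long [([134, 298], 0.63), ([248, 349], 0.62)]
handle_short [([307, 258], 0.6)]
chest [([435, 102], 0.89), ([243, 437], 0.64)]
long_grip [([134, 297], 0.96), ([253, 350], 0.85)]
long_bore_near [([248, 350], 0.86), ([134, 296], 0.63)]
long_bore_far [([133, 300], 0.88), ([251, 348], 0.67), ([439, 102], 0.25)]
hole_near [([437, 99], 0.96)]
hole_far [([438, 99], 0.79)]
chest_holes [([438, 102], 0.93)]
top {'fov_y': 45.006384590032624, 'cx': 325.6550408861053, 'cy': 241.18960355304063, 'origin': array([ 0.27820433, -0.15036176,  1.33014993]), 'orientation': array([[-2.78838237e-04,  9.87128099e-01, -1.59931358e-01],
       [-9.99959248e-01,  1.16791058e-03,  8.95199193e-03],
       [ 9.02354830e-03,  1.59927337e-01,  9.87087546e-01]]), 'shot': 2}
handle_long [([410, 257], 0.79), ([375, 168], 0.47)]
handle_short [([307, 250], 0.8)]
chest [([480, 227], 0.66), ([92, 196], 0.59)]
long_grip [([426, 375], 0.94), ([412, 250], 0.92), ([90, 197], 0.64)]
long_bore_near [([423, 371], 0.81), ([410, 260], 0.74), ([85, 198], 0.71)]
long_bore_far [([422, 373], 0.77), ([88, 197], 0.38)]
hole_near [([88, 199], 0.87)]
hole_far [([88, 197], 0.85)]
chest_holes [([89, 200], 0.92)]
```

View pics/scene0.png

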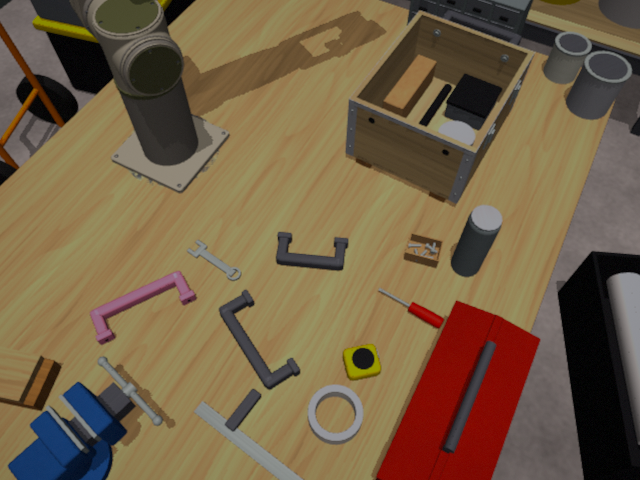

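View pics/top0.png

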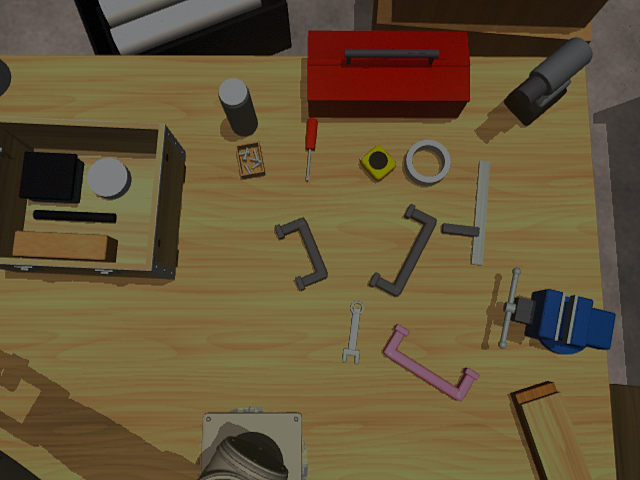

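The candidates for the long handle are:
- The dark handle at scene (258,340), top (408,250). It is the longer of the two dark ones.
- The dark handle at scene (312,257), top (305,253). This is the short one.
- The pink look-alike at scene (140,300), top (430,365). It is not to be touched.

I choose the first. The drilled end's holes show at scene (373,120) and (447,152). Next I'll fit the poses.

```bash
cat > h.py <<'E'
import numpy as np, cv2
from scipy.optimize import minimize
def proj(c,P):
    f=240/np.tan(np.radians(c["fov_y"]/2)); q=(np.atleast_2d(P)-c["origin"])@c["orientation"]
    return np.c_[c["cx"]-f*q[:,0]/q[:,2], c["cy"]+f*q[:,1]/q[:,2]]
def ray(c,uv,z):
    f=240/np.tan(np.radians(c["fov_y"]/2))
    d=c["orientation"]@np.array([(uv[0]-c["cx"])/f,-(uv[1]-c["cy"])/f,-1]); return c["origin"]+d*(z-c["origin"][2])/d[2]
def box(x0,x1,y0,y1,z0,z1): return np.array([[x,y,z] for x in(x0,x1) for y in(y0,y1) for z in(z0,z1)])
# handle parts relative to long_grip (L = bore half spacing)
def handle(L): return [box(-L-12,L+12,-.012,.012,-.014,.014)]+[box(s*L-w,s*L+w,a,b,-.014,.014) for s in(-1,1) for w,a,b in((.012,0,.062),(.016,.05,.062))]
L=.09
def Rz(d): c,s=np.cos(np.radians(d)),np.sin(np.radians(d)); return np.array([[c,-s,0],[s,c,0],[0,0,1]])
def sil(c,pose,S=4):
    m=np.zeros((480*S,640*S),np.uint8)
    parts=[box(-.102,.102,-.012,.012,-.014,.014)]+[box(s*.09-w,s*.09+w,a,b,-.014,.014) for s in(-1,1) for w,a,b in((.012,0,.062),(.016,.05,.062))]
    for b in parts:
        uv=proj(c,b@Rz(pose[2]).T+[pose[0],pose[1],pose[3] if len(pose)>3 else .014])
        cv2.fillConvexPoly(m,cv2.convexHull(np.round((uv+.5)*S-.5).astype(np.int32)),255)
    return cv2.resize(m,(640,480),interpolation=cv2.INTER_AREA)/255.
E
python3 - <<'E'
from plant import *
from h import *
import pickle
cs={n:camera(n) for n in("scene","top")}; pickle.dump(cs,open("c.pkl","wb"))
roi={"scene":(200,280,310,400),"top":(360,195,445,305)}
mk={}
for n,(a,b,c_,d) in roi.items():
    f=cs[n]["frame"].astype(int); m=((f.max(2)-f.min(2)<28)&(f.max(2)<110)).astype(np.uint8)
    z=np.zeros_like(m); z[b:d,a:c_]=m[b:d,a:c_]
    k,l,s,_=cv2.connectedComponentsWithStats(z); i=1+np.argmax(s[1:,4]); mk[n]=(l==i)*1.; print(n,s[i])
p0=np.r_[ray(cs["top"],(415,256),.014)[:2],-27]
def cost(p,ns): return sum(np.abs(sil(cs[n],p)-mk[n]).sum()/mk[n].sum() for n in ns)
for ns in(["scene"],["top"],["scene","top"]):
    r=minimize(cost,p0,args=(ns,),method="Nelder-Mead",options=dict(initial_simplex=p0+np.array([[0,0,0],[.01,0,0],[0,.01,0],[0,0,6]])))
    print(ns,r.x,r.fun)
a=cs["scene"]["frame"]
def ov(n,roi,s):
    x,y,X,Y=roi; im=cv2.resize(cs[n]["frame"][y:Y,x:X,::-1],None,fx=s,fy=s,interpolation=cv2.INTER_CUBIC)
    return im
im=ov("scene",(190,275,320,405),3); m=cv2.resize(sil(cs["scene"],r.x)[275:405,190:320],None,fx=3,fy=3)
cv2.drawContours(im,cv2.findContours((m>.5).astype(np.uint8),0,2)[0],-1,(0,255,0),1)
im2=ov("scene",(340,80,470,210),3)
im3=ov("top",(360,195,460,295),3);m=cv2.resize(sil(cs["top"],r.x)[195:295,360:460],None,fx=3,fy=3)
cv2.drawContours(im3,cv2.findContours((m>.5).astype(np.uint8),0,2)[0],-1,(0,255,0),1)
im4=ov("top",(140,110,200,290),3)[:,:]
H=max(i.shape[0] for i in(im,im2))
top=np.hstack([im,im2]); cv2.imwrite("pics/a.png",top)
bot=np.zeros((540,300+180,3),np.uint8); bot[:300,:300]=im3; bot[:,300:]=im4; cv2.imwrite("pics/b.png",bot)
E
```

```text
scene [ 219  290   81   99 1842]
top [ 369  204   68   93 1449]
['scene'] [  0.45576803  -0.36095542 -27.47707002] 0.1986970684039088
['top'] [  0.45733806  -0.36334568 -27.94506204] 0.13362833055927684
['scene', 'top'] [  0.45697393  -0.36252346 -27.78722229] 0.3452327243191726
```

View pics/a.png

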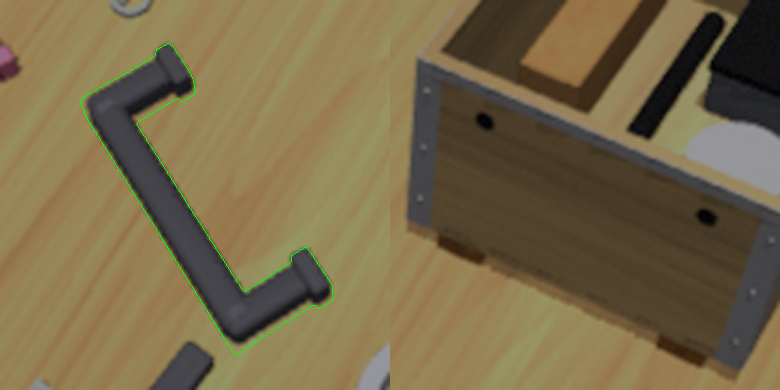

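View pics/b.png

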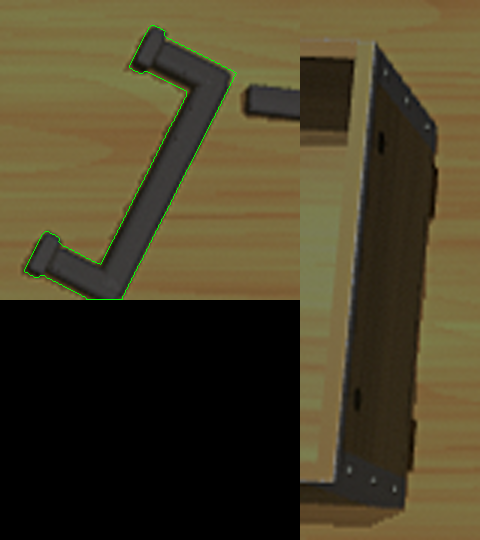

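The green fit sits on the dark long handle: full-length bow, legs towards the chest, so the choice is confirmed. The holes show at scene (371,120) and (446,152), and at top (159,243) and (167,157). Next I'll fit the chest pose from both views.

Run:
```python
from h import *
import pickle
from scipy.optimize import least_squares
cs=pickle.load(open("c.pkl","rb"))
ob={}
for n,pts in {"scene":[(371.3,120.3),(445.7,152.3)],"top":[(159,243.3),(167,157.3)]}.items():
    for i,(u,v) in enumerate(pts):
        g=cs[n]["frame"].astype(float).sum(2); x,y=round(u),round(v); r=4
        w=g[y-r:y+r+1,x-r:x+r+1]; wt=np.clip(np.median(w)*.7-w,0,None); X,Y=np.meshgrid(range(x-r,x+r+1),range(y-r,y+r+1))
        ob[n,i]=np.array([(X*wt).sum(),(Y*wt).sum()])/wt.sum(); 
        print(n,i,ob[n,i],ray(cs[n],ob[n,i],.165))
def pt(p,i): return np.array([p[0],p[1],.165])+Rz(p[2])@[(-.09,.09)[i],0,0]
for ns in(["scene"],["top"],["scene","top"]):
    r=least_squares(lambda p:np.concatenate([proj(cs[n],pt(p,i))[0]-ob[n,i] for n in ns for i in(0,1)]),[.5,.15,0],x_scale=[.1,.1,10])
    print(ns,r.x,r.fun.round(2))
```

```text
scene 0 [371.10037329 119.95941222] [0.46159243 0.18066881 0.165     ]
scene 1 [445.00594248 151.88768719] [0.64162187 0.17303321 0.165     ]
top 0 [158.67115903 242.76819407] [0.46333625 0.17828022 0.165     ]
top 1 [166.63148751 157.12899023] [0.6438272  0.17000387 0.165     ]
['scene'] [ 0.55161588  0.17684432 -2.41392462] [ 0.04  0.03 -0.03 -0.02]
['top'] [ 0.55356524  0.17414229 -2.63518528] [ 0.01 -0.16 -0.01  0.17]
['scene', 'top'] [ 0.5527777   0.17496858 -2.52947258] [ 0.18  0.7   0.11  0.82 -0.34  0.23 -0.5   0.53]
```

Emit:
carry_out(
  increments=[
    [-23.5,-31,0,0,0,0,-1],
    [-23.5,-31,0,0,0,0,-1],
    [-23.5,-31,0,0,0,0,-1],
    [-23.5,-31,0,0,0,0,-1],
    [-23.5,-31,0,0,0,0,-1],
  ],
)

```text
time_s: 1.52
tool_pos: [0.2875, 0.3578, 0.2325]
eef_rot: [[-0.915, 0.404, 0.0], [0.404, 0.915, 0.0], [-0.0, 0.0, -1.0]]
wrist_force: [0.8, -0.9, 0.9]
finger_gap: 0.0931
```

Emit:
carry_out(
  increments=[
    [-23.5,-31,0,0,0,0,-1],
    [-23.5,-31,0,0,0,0,-1],
    [-23.5,-31,0,0,0,0,-1],
    [-23.5,-31,0,0,0,0,-1],
    [-23.5,-31,0,0,0,0,-1],
  ],
)

```text
time_s: 1.93
tool_pos: [0.3322, 0.1685, 0.2329]
eef_rot: [[-0.915, 0.404, 0.001], [0.404, 0.915, 0.0], [-0.001, 0.001, -1.0]]
wrist_force: [0.7, 0.1, -0.4]
finger_gap: 0.0929
```

Emit:
carry_out(
  increments=[
    [-23.5,-31,0,0,0,0,-1],
    [-23.5,-31,0,0,0,0,-1],
    [-23.5,-31,0,0,0,0,-1],
    [-23.5,-31,0,0,0,0,-1],
    [-23.5,-31,0,0,0,0,-1],
  ],
)

```text
time_s: 2.35
tool_pos: [0.3771, -0.0213, 0.2331]
eef_rot: [[-0.914, 0.405, 0.002], [0.405, 0.914, -0.0], [-0.002, 0.0, -1.0]]
wrist_force: [1.2, -0.2, -0.2]
finger_gap: 0.093
```

Emit:
carry_out(
  increments=[
    [-23.5,-31,0,0,0,0,-1],
    [-23.5,-31,0,0,0,0,-1],
    [-23.5,-31,0,0,0,0,-1],
    [-23.5,-31,0,0,0,0,-1],
    [-23.5,-31,0,0,0,0,-1],
  ],
)

```text
time_s: 2.77
tool_pos: [0.4217, -0.2108, 0.2328]
eef_rot: [[-0.914, 0.405, 0.001], [0.405, 0.914, -0.0], [-0.001, -0.0, -1.0]]
wrist_force: [0.2, 0.9, 0.1]
finger_gap: 0.0928
```

```bash
cat > d.py <<'E'
import sys
from plant import *
from h import *
from scipy.spatial.transform import Rotation as Ro
def delta(x,y,z,yaw):
    """tool-frame shift (mm) and turn (deg) to TCP x,y,z with jaw axis = y of frame at yaw, tool down"""
    o=get_obs(); R=np.array(o["eef_rot"]); r=Rz(yaw); T=np.c_[-r[:,0],r[:,1],[0,0,-1]]
    print("t",round(o["time_s"],2),"pos",o["tool_pos"].round(4),"gap",round(o["finger_gap"],4),"F",o["wrist_force"].round(2),"M",o["moment"].round(2))
    print("shift",((np.array([x,y,z])-o["tool_pos"])@R*1000).round(1),"turn",Ro.from_matrix(R.T@T).as_rotvec(degrees=True).round(2))
if __name__=="__main__": delta(*map(float,sys.argv[1:]))
E
python3 d.py .4567 -.3623 .12 -27.7
```

```text
t 2.77 pos [ 0.4217 -0.2108  0.2328] gap 0.0928 F [0.23 0.94 0.06] M [ 0.    0.   -0.03]
shift [ -93.3 -124.3  112.9] turn [0.   0.05 3.79]
```

Emit:
carry_out(
  increments=[
    [-23.3,-31,0,0,0,3.8,-1],
    [-23.3,-31,0,0,0,0,-1],
    [-23.3,-31,0,0,0,0,-1],
    [-23.3,-31,0,0,0,0,-1],
    [0,0,40,0,0,0,-1],
  ],
)

```text
time_s: 3.18
tool_pos: [0.453, -0.3713, 0.2017]
eef_rot: [[-0.884, 0.468, 0.012], [0.468, 0.884, -0.014], [-0.017, -0.007, -1.0]]
wrist_force: [2.4, -1.5, 1.2]
finger_gap: 0.0931
```

Emit:
carry_out(
  increments=[
    [0,0,40,0,0,0,-1],
    [0,0,30,0,0,0,-1],
    [0,0,0,0,0,0,-1],
  ],
)

```text
time_s: 3.43
tool_pos: [0.4452, -0.3579, 0.1146]
eef_rot: [[-0.885, 0.465, -0.009], [0.465, 0.885, 0.009], [0.012, 0.004, -1.0]]
wrist_force: [-1.1, 0.6, -1.7]
finger_gap: 0.0933
```

```bash
python3 d.py .4567 -.3623 .017 -27.7
python3 - <<'E'
from plant import *
import cv2,numpy as np
a=[camera(n)["frame"][:,:,::-1] for n in("scene","top")]
cv2.imwrite("pics/c.png",np.hstack([cv2.resize(a[0][230:410,150:350],None,fx=2,fy=2),cv2.resize(a[1][170:350,330:530],None,fx=2,fy=2)]))
E
```

```text
t 3.43 pos [ 0.4452 -0.3579  0.1146] gap 0.0933 F [-1.08  0.62 -1.73] M [-0.01  0.03  0.01]
shift [-13.3   1.1  97.5] turn [ 0.2  -0.68 -0.02]
```

View pics/c.png

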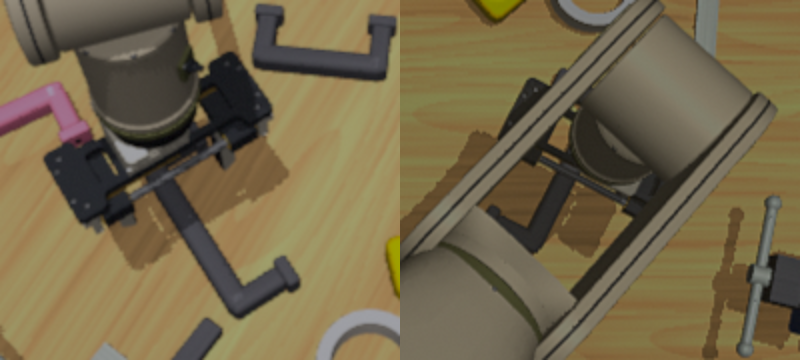

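The fingers straddle the long handle's bar at about crop (165,205). The short and pink handles are well clear below the gripper body. I'll descend.

Emit:
carry_out(
  increments=[
    [-13,1,30,0,0,0,-1],
    [0,0,30,0,0,0,-1],
    [0,0,18,0,0,0,-1],
    [0,0,0,0,0,0,-1],
    [0,0,0,0,0,0,-1],
  ],
)

```text
time_s: 3.95
tool_pos: [0.462, -0.3669, 0.0468]
eef_rot: [[-0.886, 0.464, 0.001], [0.464, 0.886, -0.001], [-0.002, -0.0, -1.0]]
wrist_force: [0.0, 0.0, 0.9]
finger_gap: 0.093
```

```bash
python3 d.py .4567 -.3623 .017 -27.7
```

```text
t 3.95 pos [ 0.462  -0.3669  0.0468] gap 0.093 F [0.03 0.04 0.94] M [ 0.05  0.01 -0.  ]
shift [ 6.9  1.6 29.8] turn [-0.03  0.1   0.04]
```

Emit:
carry_out(
  increments=[
    [7,1.5,15,0,0,0,-1],
    [0,0,13,0,0,0,-1],
    [0,0,0,0,0,0,-1],
    [0,0,0,0,0,0,-1],
  ],
)

```text
time_s: 4.28
tool_pos: [0.456, -0.362, 0.0176]
eef_rot: [[-0.886, 0.464, 0.0], [0.464, 0.886, -0.0], [-0.001, -0.0, -1.0]]
wrist_force: [-0.1, 0.0, 0.4]
finger_gap: 0.0929
```

```bash
python3 d.py .4567 -.3623 .017 -27.7
```

```text
t 4.28 pos [ 0.456  -0.362   0.0176] gap 0.0929 F [-0.1   0.01  0.39] M [ 0.01 -0.08  0.02]
shift [-0.8  0.1  0.6] turn [-0.01  0.04  0.02]
```

Close and hold.

Emit:
carry_out(
  increments=[
    [0,0,0,0,0,0,1],
    [0,0,0,0,0,0,1],
    [0,0,0,0,0,0,1],
    [0,0,0,0,0,0,1],
    [0,0,0,0,0,0,1],
  ],
)

```text
time_s: 4.7
tool_pos: [0.4557, -0.3619, 0.017]
eef_rot: [[-0.886, 0.465, 0.0], [0.465, 0.886, -0.0], [-0.0, -0.0, -1.0]]
wrist_force: [0.8, -0.9, -0.2]
finger_gap: 0.0643
```

Emit:
carry_out(
  increments=[
    [0,0,0,0,0,0,1],
    [0,0,0,0,0,0,1],
    [0,0,0,0,0,0,1],
    [0,0,0,0,0,0,1],
    [0,0,0,0,0,0,1],
  ],
)

```text
time_s: 5.12
tool_pos: [0.4556, -0.3617, 0.0166]
eef_rot: [[-0.886, 0.465, -0.0], [0.465, 0.886, 0.0], [0.0, 0.0, -1.0]]
wrist_force: [-0.3, 0.1, -0.1]
finger_gap: 0.0311
```

```bash
python3 d.py .4567 -.3623 .017 -27.7
```

```text
t 5.12 pos [ 0.4556 -0.3617  0.0166] gap 0.0311 F [-0.28  0.11 -0.14] M [-0.02 -0.04 -0.03]
shift [-1.3 -0.  -0.4] turn [ 0.   -0.01  0.02]
```

Emit:
carry_out(
  increments=[
    [0,0,0,0,0,0,1],
    [0,0,0,0,0,0,1],
    [0,0,0,0,0,0,1],
    [0,0,0,0,0,0,1],
    [0,0,0,0,0,0,1],
  ],
)

```text
time_s: 5.53
tool_pos: [0.4555, -0.3617, 0.0166]
eef_rot: [[-0.886, 0.465, -0.0], [0.465, 0.886, 0.0], [0.0, -0.0, -1.0]]
wrist_force: [0.1, 0.2, -0.5]
finger_gap: 0.0238
```

Emit:
carry_out(
  increments=[
    [0,0,-10,0,0,0,1],
    [0,0,-20,0,0,0,1],
    [0,0,-30,0,0,0,1],
    [0,0,-30,0,0,0,1],
    [0,0,-30,0,0,0,1],
  ],
)

```text
time_s: 5.95
tool_pos: [0.455, -0.3611, 0.1377]
eef_rot: [[-0.886, 0.464, -0.001], [0.464, 0.886, 0.001], [0.002, 0.0, -1.0]]
wrist_force: [0.0, -0.7, -3.6]
finger_gap: 0.024
```

Emit:
carry_out(
  increments=[
    [0,0,-20,0,0,0,1],
    [0,0,-10,0,0,0,1],
    [0,0,0,0,0,0,1],
    [0,0,0,0,0,0,1],
  ],
)

```text
time_s: 6.28
tool_pos: [0.4554, -0.3615, 0.1662]
eef_rot: [[-0.886, 0.464, -0.0], [0.464, 0.886, 0.0], [0.0, 0.0, -1.0]]
wrist_force: [-0.1, 0.3, -3.6]
finger_gap: 0.0235
```

```bash
python3 d.py .5527 0.03 .168 -2.53
```

```text
t 6.28 pos [ 0.4554 -0.3615  0.1662] gap 0.0235 F [-0.05  0.26 -3.62] M [-0.03 -0.01  0.01]
shift [ 95.7 391.9  -1.8] turn [ 1.000e-02 -1.000e-02 -2.515e+01]
```

Emit:
carry_out(
  increments=[
    [0,0,0,0,0,-5,1],
    [0,0,0,0,0,-5,1],
    [0,0,0,0,0,-5,1],
    [0,0,0,0,0,-5,1],
    [0,0,0,0,0,-5,1],
  ],
)

```text
time_s: 6.7
tool_pos: [0.4543, -0.3605, 0.1634]
eef_rot: [[-0.999, 0.042, -0.004], [0.042, 0.999, 0.003], [0.004, 0.003, -1.0]]
wrist_force: [0.5, 0.6, -3.7]
finger_gap: 0.0239
```

Emit:
carry_out(
  increments=[
    [-8,15,0,0,0,0,1],
    [-8,30,0,0,0,0,1],
    [-8,35,0,0,0,0,1],
    [-8,35,0,0,0,0,1],
    [-8,35,0,0,0,0,1],
  ],
)

```text
time_s: 7.12
tool_pos: [0.5011, -0.2116, 0.1635]
eef_rot: [[-0.999, 0.048, -0.004], [0.048, 0.999, 0.002], [0.004, 0.002, -1.0]]
wrist_force: [0.5, -0.4, -2.5]
finger_gap: 0.0242
```

```bash
python3 d.py .5527 0.03 .168 -2.53; python3 -c "
from h import *;import pickle;c=pickle.load(open('c.pkl','rb'));print(ray(c['scene'],(486,220),.19),ray(c['top'],(235,90),.19))"
```

```text
t 7.12 pos [ 0.5011 -0.2116  0.1635] gap 0.0242 F [ 0.49 -0.39 -2.48] M [ 0.08 -0.02  0.01]
shift [-40.  243.8  -4.1] turn [ 0.13 -0.25 -0.2 ]
[0.77881527 0.02819666 0.19      ] [0.78109636 0.02766638 0.19      ]
```

Can is at x≈0.78, which leaves ample clearance.

Emit:
carry_out(
  increments=[
    [-8,36,-1,0,0,0,1],
    [-8,36,-1,0,0,0,1],
    [-8,36,-1,0,0,0,1],
    [-8,36,-1,0,0,0,1],
    [-8,36,0,0,0,0,1],
  ],
)

```text
time_s: 7.53
tool_pos: [0.5496, -0.0338, 0.1679]
eef_rot: [[-0.999, 0.047, -0.004], [0.047, 0.999, 0.001], [0.004, 0.0, -1.0]]
wrist_force: [0.2, -0.4, -3.8]
finger_gap: 0.0235
```

Emit:
carry_out(
  increments=[
    [0,30,0,0,0,0,1],
    [0,20,0,0,0,0,1],
    [0,0,0,0,0,0,1],
    [0,0,0,0,0,0,1],
    [0,0,0,0,0,0,1],
  ],
)

```text
time_s: 7.95
tool_pos: [0.5522, 0.0137, 0.1687]
eef_rot: [[-0.999, 0.046, -0.003], [0.046, 0.999, -0.0], [0.003, -0.0, -1.0]]
wrist_force: [0.1, -0.6, -3.8]
finger_gap: 0.0238
```

```bash
python3 d.py .5527 0.09 .168 -2.53
python3 - <<'E'
from plant import *
import cv2,numpy as np
a=[camera(n)["frame"][:,:,::-1] for n in("scene","top")]
cv2.imwrite("pics/d.png",np.hstack([cv2.resize(a[0][60:260,300:500],None,fx=2,fy=2),cv2.resize(a[1][110:310,120:320],None,fx=2,fy=2)]))
E
```

```text
t 7.95 pos [0.5522 0.0137 0.1687] gap 0.0238 F [ 0.1  -0.62 -3.79] M [-0.08  0.   -0.02]
shift [ 3.  76.2  0.7] turn [-0.03 -0.18 -0.13]
```

View pics/d.png

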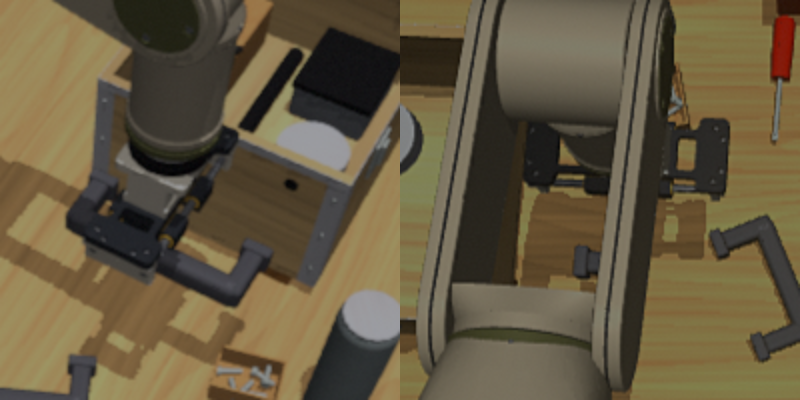

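The handle is held level. Its feet face the drilled end at scene (349,155) and (428,185), and both holes are ahead of them. Next I'll check the held pose numerically against the scene camera's hole estimate.

Run:
```python
from plant import *
from h import *
o=get_obs(); c=camera("scene"); R=np.array(o["eef_rot"]); yaw=np.degrees(np.arctan2(-R[1,0],-R[0,0])); t=o["tool_pos"]; print(t,yaw)
f=c["frame"].astype(int); m=((f.max(2)-f.min(2)<25)&(f.max(2)<115)).astype(float)
def W(a): return a[176:214,408:440]
z=t[2]-.0028
cost=lambda p: np.abs(W(sil(c,[p[0],p[1],yaw,z+p[2]*0]))-W(m)).sum()/W(m).sum()
p0=np.array([t[0],t[1],0])
r=minimize(lambda q:cost([*q,0]),p0[:2],method="Nelder-Mead",options=dict(initial_simplex=p0[:2]+np.array([[0,0],[.006,0],[0,.006]])))
print("fit",r.x,r.fun,"at tcp",cost(p0), "fit-tcp in handle axes mm",Rz(yaw).T[:2,:2]@(r.x-t[:2])*1000)
print("holes in scene cam: .5516 .1768; need x shift (chest axis) mm", (Rz(-2.53).T[:2,:2]@(np.array([.5516,.1768])-r.x))*1000)
print("bore px",proj(c,np.array([[s*.09,.062,0] for s in(-1,1)])@Rz(yaw).T+[*r.x,z]))
```

```text
[0.55267083 0.01305284 0.16957579] -2.749320599284782
fit [0.55211789 0.01372078] 0.17673566444470434 at tcp 0.18008030249873308 fit-tcp in handle axes mm [-0.58434633  0.64064863]
holes in scene cam: .5516 .1768; need x shift (chest axis) mm [ -7.7161066  162.89739885]
bore px [[352.39382445 150.28445181]
 [428.36160123 185.13119195]]
```

Emit:
carry_out(
  increments=[
    [2,20,0.4,0,0,-0.2,1],
    [2,25,0.4,0,0,0,1],
    [2,25,0.4,0,0,0,1],
    [2,12,0,0,0,0,1],
    [0,0,0,0,0,0,1],
  ],
)

```text
time_s: 8.52
tool_pos: [0.5486, 0.0979, 0.1694]
eef_rot: [[-0.999, 0.042, -0.0], [0.042, 0.999, 0.001], [0.0, 0.001, -1.0]]
wrist_force: [-0.5, -0.5, -2.7]
finger_gap: 0.0237
```

Emit:
carry_out(
  increments=[
    [0,0,0,0,0,0,1],
    [0,0,0,0,0,0,1],
    [0,0,0,0,0,0,1],
  ],
)

```text
time_s: 8.77
tool_pos: [0.549, 0.0952, 0.1694]
eef_rot: [[-0.999, 0.044, -0.0], [0.044, 0.999, -0.0], [-0.0, -0.0, -1.0]]
wrist_force: [0.3, 0.4, -3.3]
finger_gap: 0.0236
```

```bash
cat > e.py <<'E'
from plant import *
from h import *
C=np.array([.5522,.1757,.165])
o=get_obs(); R=np.array(o["eef_rot"]); yaw=np.degrees(np.arctan2(-R[1,0],-R[0,0])); t=o["tool_pos"]
r=Rz(-2.53); print("t",round(o["time_s"],2),"yaw",round(yaw,2),"grip rel chest_holes mm",((t-[0,0,.0026]-C)@r*1000).round(1),"F chest axes",(o["wrist_force"]@r).round(2),"M",(o["moment"]@r).round(2),"gap",round(o["finger_gap"],4),"tilt",(R[2,:2]*57.3).round(2))
E
python3 e.py
```

```text
t 8.77 yaw -2.55 grip rel chest_holes mm [  0.4 -80.6   1.8] F chest axes [ 0.27  0.44 -3.27] M [-0.04 -0.06 -0.  ] gap 0.0236 tilt [-0.   -0.03]
```

Emit:
carry_out(
  increments=[
    [0,4,0.8,0,0,0,1],
    [0,4,0.8,0,0,0,1],
    [0,0,0,0,0,0,1],
    [0,0,0,0,0,0,1],
  ],
)

```text
time_s: 9.1
tool_pos: [0.5492, 0.1045, 0.1677]
eef_rot: [[-0.999, 0.043, -0.0], [0.043, 0.999, -0.0], [0.0, -0.0, -1.0]]
wrist_force: [-0.7, -0.4, -2.9]
finger_gap: 0.0239
```

```bash
python3 e.py
python3 - <<'E'
from plant import *
from h import *
o=get_obs(); c=camera("scene"); R=np.array(o["eef_rot"]); yaw=np.degrees(np.arctan2(-R[1,0],-R[0,0])); t=o["tool_pos"]
p=[t[0]-.0006,t[1]+.0006,yaw,t[2]-.0026]
s=5;x,y,X,Y=345,90,475,200
im=cv2.resize(c["frame"][y:Y,x:X,::-1],None,fx=s,fy=s,interpolation=cv2.INTER_CUBIC)
m=cv2.resize(sil(c,p)[y:Y,x:X],None,fx=s,fy=s)
cv2.drawContours(im,cv2.findContours((m>.5).astype(np.uint8),0,2)[0],-1,(0,255,0),1)
for u in [(371.1,119.96),(445,151.9)]: cv2.circle(im,(int((u[0]-x+.5)*s),int((u[1]-y+.5)*s)),6,(0,0,255),1)
# line from each bore centre along chest normal to the fitted face
for sx in(-1,1):
    a=np.array(p[:2]+[p[3]])+Rz(yaw)@[sx*.09,.062,0]; r=Rz(-2.53); d=(np.array([.5516,.1768,.165])-a)@r[:,1]
    q=((proj(c,np.array([a,a+r[:,1]*d]))+.5-[x,y])*s).astype(int); cv2.line(im,tuple(map(int,q[0])),tuple(map(int,q[1])),(255,255,0),1); print(d,proj(c,a+r[:,1]*d))
cv2.imwrite("pics/e.png",im)
E
```

```text
t 9.1 yaw -2.47 grip rel chest_holes mm [  0.1 -71.3   0.1] F chest axes [-0.68 -0.43 -2.94] M [-0.   -0.04 -0.03] gap 0.0239 tilt [ 0.02 -0.  ]
0.009884348454891253 [[371.18605628 119.92120868]]
0.009687311056771819 [[444.95737656 151.912099  ]]
```

View pics/e.png

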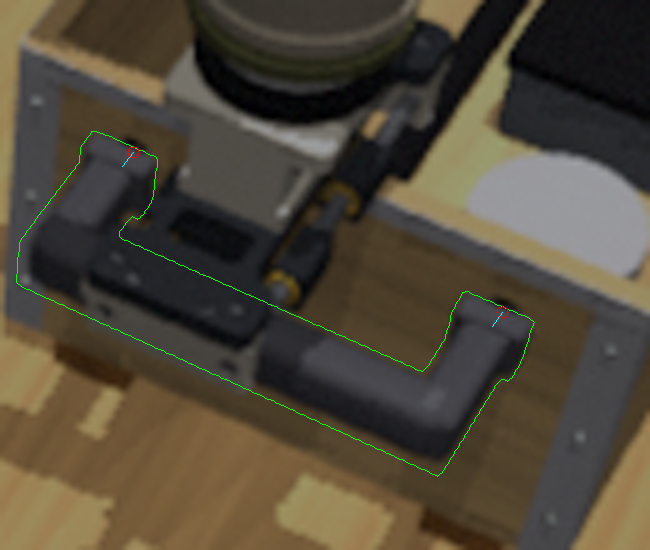

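The bores project onto the holes to within a pixel: red circles at scene (371,120) and (445,152). About 9 mm of gap remains, so I'll creep in.

Emit:
carry_out(
  increments=[
    [0,2,0,0,0,0,1],
    [0,2,0,0,0,0,1],
    [0,1,0,0,0,0,1],
    [0,0.5,0,0,0,0,1],
    [0,0,0,0,0,0,1],
  ],
)

```text
time_s: 9.57
tool_pos: [0.5495, 0.1101, 0.1679]
eef_rot: [[-0.999, 0.043, 0.0], [0.043, 0.999, 0.0], [-0.0, 0.0, -1.0]]
wrist_force: [0.2, -1.1, -3.5]
finger_gap: 0.0241
```

Emit:
carry_out(
  increments=[
    [0,0.5,0,0,0,0,1],
    [0,0.5,0,0,0,0,1],
    [0,0.5,0,0,0,0,1],
    [0,0,0,0,0,0,1],
  ],
)

```text
time_s: 9.9
tool_pos: [0.5495, 0.1114, 0.1678]
eef_rot: [[-0.999, 0.043, -0.0], [0.043, 0.999, 0.0], [0.0, 0.0, -1.0]]
wrist_force: [-0.4, 0.1, -3.0]
finger_gap: 0.0238
```

```bash
python3 e.py
```

```text
t 9.9 yaw -2.48 grip rel chest_holes mm [  0.2 -64.3   0.2] F chest axes [-0.36  0.05 -3.02] M [-0.06  0.05  0.  ] gap 0.0238 tilt [0. 0.]
```

Emit:
carry_out(
  increments=[
    [0,0.5,0,0,0,0,1],
    [0,0.5,0,0,0,0,1],
    [0,0,0,0,0,0,1],
    [0,0,0,0,0,0,1],
  ],
)

```text
time_s: 10.23
tool_pos: [0.5496, 0.1124, 0.1678]
eef_rot: [[-0.999, 0.043, -0.0], [0.043, 0.999, -0.0], [0.0, -0.0, -1.0]]
wrist_force: [-0.8, 0.0, -3.2]
finger_gap: 0.0236
```

Emit:
carry_out(
  increments=[
    [0,0.5,0,0,0,0,1],
    [0,0,0,0,0,0,1],
    [0,0,0,0,0,0,1],
  ],
)

```text
time_s: 10.48
tool_pos: [0.5496, 0.1129, 0.1678]
eef_rot: [[-0.999, 0.043, -0.0], [0.043, 0.999, -0.0], [0.0, -0.0, -1.0]]
wrist_force: [0.1, -0.7, -3.8]
finger_gap: 0.0237
```

Emit:
carry_out(
  increments=[
    [0,0.5,0,0,0,0,1],
    [0,0,0,0,0,0,1],
    [0,0,0,0,0,0,1],
  ],
)

```text
time_s: 10.73
tool_pos: [0.5496, 0.1132, 0.1678]
eef_rot: [[-0.999, 0.043, -0.0], [0.043, 0.999, -0.0], [0.0, -0.0, -1.0]]
wrist_force: [0.2, -1.4, -2.9]
finger_gap: 0.0236
```

Emit:
carry_out(
  increments=[
    [0,0.4,0,0,0,0,1],
    [0,0,0,0,0,0,1],
    [0,0,0,0,0,0,1],
  ],
)

```text
time_s: 10.98
tool_pos: [0.5496, 0.1132, 0.1678]
eef_rot: [[-0.999, 0.044, -0.0], [0.044, 0.999, -0.001], [0.0, -0.001, -1.0]]
wrist_force: [-0.9, -5.0, -3.5]
finger_gap: 0.0237
```

Emit:
carry_out(
  increments=[
    [0,0.4,0,0,0,0,1],
    [0,0,0,0,0,0,1],
    [0,0,0,0,0,0,1],
  ],
)

```text
time_s: 11.23
tool_pos: [0.5496, 0.1132, 0.1678]
eef_rot: [[-0.999, 0.044, -0.0], [0.044, 0.999, -0.002], [0.0, -0.002, -1.0]]
wrist_force: [-0.9, -6.9, -1.9]
finger_gap: 0.0235
```

```bash
python3 e.py
```

```text
t 11.23 yaw -2.51 grip rel chest_holes mm [  0.2 -62.5   0.2] F chest axes [-0.59 -6.9  -1.88] M [-1.14  0.15  0.01] gap 0.0235 tilt [ 0.01 -0.09]
```

Emit:
carry_out(
  increments=[
    [0,0.4,0,0,0,0,1],
    [0,0,0,0,0,0,1],
    [0,0,0,0,0,0,1],
    [0,0,0,0,0,0,1],
  ],
)

```text
time_s: 11.57
tool_pos: [0.5496, 0.1132, 0.1679]
eef_rot: [[-0.999, 0.044, -0.0], [0.044, 0.999, -0.002], [0.0, -0.002, -1.0]]
wrist_force: [-2.4, -8.5, -1.4]
finger_gap: 0.0238
```

Emit:
carry_out(
  increments=[
    [0,0.2,0,0,0,0,1],
    [0,0,0,0,0,0,1],
    [0,0,0,0,0,0,1],
    [0,0,0,0,0,0,1],
  ],
)

```text
time_s: 11.9
tool_pos: [0.5496, 0.1132, 0.1679]
eef_rot: [[-0.999, 0.044, -0.0], [0.044, 0.999, -0.002], [0.0, -0.002, -1.0]]
wrist_force: [-1.1, -8.6, -1.7]
finger_gap: 0.0238
```

Emit:
carry_out(
  increments=[
    [0,0,0,0,0,0,1],
    [0,0,0,0,0,0,1],
    [0,0,0,0,0,0,1],
    [0,0,0,0,0,0,1],
  ],
)

```text
time_s: 12.23
tool_pos: [0.5496, 0.1133, 0.1679]
eef_rot: [[-0.999, 0.044, -0.0], [0.044, 0.999, -0.002], [0.0, -0.002, -1.0]]
wrist_force: [-1.9, -9.7, -2.3]
finger_gap: 0.0238
```

```bash
python3 e.py
```

```text
t 12.23 yaw -2.53 grip rel chest_holes mm [  0.2 -62.5   0.3] F chest axes [-1.45 -9.75 -2.26] M [-1.5   0.21 -0.08] gap 0.0238 tilt [ 0.02 -0.13]
```

Emit:
carry_out(
  increments=[
    [0,0.4,0,0,0,0,1],
    [0,0,0,0,0,0,1],
    [0,0,0,0,0,0,1],
    [0,0,0,0,0,0,1],
  ],
)

```text
time_s: 12.57
tool_pos: [0.5496, 0.1133, 0.1679]
eef_rot: [[-0.999, 0.044, -0.001], [0.044, 0.999, -0.003], [0.0, -0.003, -1.0]]
wrist_force: [-2.7, -11.7, -0.8]
finger_gap: 0.0236
```

```bash
python3 - <<'E'
from plant import *
from h import *
F=[]
for i in range(12):
    c=camera("scene" if i%2 else "top"); o=get_obs(); F.append(Rz(-2.53).T@o["wrist_force"])
F=np.array(F); print(F.round(1).tolist(),F.mean(0))
im=camera("scene")["frame"][60:260,300:500,::-1]; cv2.imwrite("pics/f.png",cv2.resize(im,None,fx=3,fy=3,interpolation=cv2.INTER_CUBIC))
E
python3 e.py
```

```text
[[-2.5, -10.5, -0.8], [-2.1, -10.4, -0.3], [-0.9, -11.0, -1.0], [-2.0, -11.3, -1.2], [-0.8, -11.6, -1.1], [-2.3, -11.5, -0.7], [-1.4, -11.8, -0.7], [-1.4, -11.4, -1.3], [-1.4, -12.3, -1.1], [-2.3, -10.9, -1.6], [-2.0, -11.0, -0.9], [-1.2, -11.5, -1.3]] [ -1.67756047 -11.26013208  -0.9890376 ]
t 13.22 yaw -2.54 grip rel chest_holes mm [  0.2 -62.5   0.3] F chest axes [ -1.31 -11.85  -1.61] M [-1.78  0.25 -0.02] gap 0.0236 tilt [ 0.02 -0.17]
```

View pics/f.png

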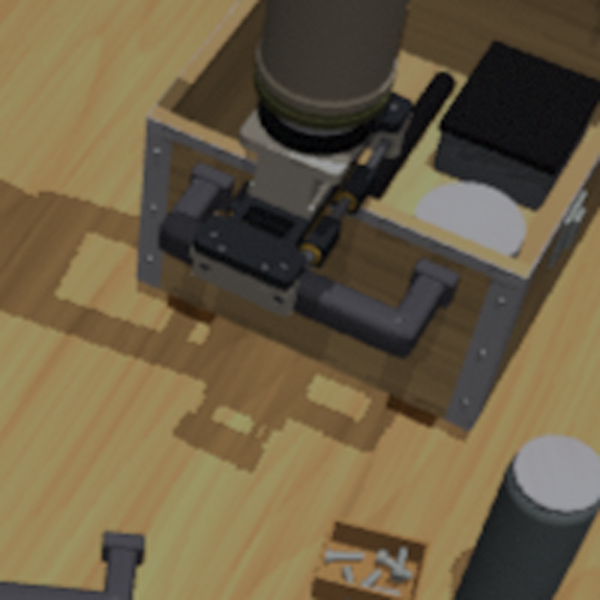

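Both feet sit on the drilled face, at crop (210,180) and (435,275), and cover the holes. Nothing else has been disturbed. The mean push is about 11.4 N, so I'll add a touch and verify.

Emit:
carry_out(
  increments=[
    [0,0.1,0,0,0,0,1],
    [0,0,0,0,0,0,1],
    [0,0,0,0,0,0,1],
    [0,0,0,0,0,0,1],
    [0,0,0,0,0,0,1],
  ],
)

```text
time_s: 13.63
tool_pos: [0.5496, 0.1133, 0.1679]
eef_rot: [[-0.999, 0.044, -0.001], [0.044, 0.999, -0.003], [0.0, -0.003, -1.0]]
wrist_force: [-2.2, -12.0, -1.3]
finger_gap: 0.0241
```

```bash
python3 - <<'E'
from plant import *
from h import *
F=[]
for i in range(20):
    camera("scene"); F.append(Rz(-2.53).T@get_obs()["wrist_force"])
F=np.array(F); print(F[:10].mean(0),F[10:].mean(0))
m=F[10:,1].mean()
if -13<m<-11: print(hand_in())
E
python3 e.py
```

```text
[ -1.76073851 -12.3907646   -1.01873001] [ -1.67090272 -11.94342514  -1.08484164]
the job is handed in; nothing more can be done
None
the job is handed in; nothing more can be done
```

The long dark handle is held with both feet against the drilled end of the chest, over the two holes. I handed the job in at about 15 s, still gripping and pushing.

- **Push:** the last readings averaged 11.9 N into the chest, and 12.4 N just before that. There was also a steady sideways force of about 1.7 N along the line of the holes. I crept in with small steps, and the force rose gradually with no sign of a knock.
- **Alignment:** about 9 mm before contact, the bores projected onto the holes to within a pixel. At contact the handle was within about 0.3 mm along the holes and in height, with yaw matching the chest and about 0.2° of tilt. The two cameras disagree by about 3 mm in absolute position, but by nearly the same amount for handle and holes, so the relative fit holds.
- **Not checked directly:** once seated, the feet cover the holes, so I couldn't see the bores over them. The last close view shows both feet on the face.
- **Everything else:** the chest did not visibly move. In that view the spray can, bolt tray and the visible part of the short handle were where they started. I took no final full picture of the rest of the bench.

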